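# Slide the cover onto the housing and snap it under the clips

### The arm

A 6-joint arm with a two-finger parallel gripper is mounted at the origin on the work surface. World frame = base frame: x ahead of the robot, y to its left, z up, the work surface at z = 0. Lengths are in mm, angles in rad, forces in N, time in s.
With the tool pointing down it reaches from about 375 to 925 mm from the base axis. Payload 5.7 kg.
Tool frame: the origin (TCP) lies between the finger pads; the fingertips stand 17 mm ahead of it and the grasp point (between the pads) lies 2 mm behind it (bot.tips_ahead is the distance from the TCP to the fingertips, in mm); y points along the fingers, z is the direction in which the jaws open and shut, and the axes are right-handed (so a half turn about y gives the same grasp; the last joint's range is limited). The gripper opens to 88 mm and grips with 3 to 60 N. Pads are 20 mm wide; open, the fingers measure 115 mm over their backs; the gripper's body (75 mm by 178 mm) begins 61 mm behind the grasp point.
Start: joints at [1.105, 0.359, 1.51, -0, 1.272, -0.115], TCP at [206.181, 563.43, 239.623] pointing down, gripper open.
Joint ranges: [-2.97, 2.97], [-1.01, 2.36], [0.21, 2.38], [-0.96, 4.11], [0.2, 2.71], [-2.98, 2.98]. Speed limits (rad/s): [2.39, 2.39, 3.14, 3.14, 3.14, 3.14].

### API

Orientations are given as [roll, pitch, yaw] about the fixed x, y, z axes, in that order (R = Rz(yaw) Ry(pitch) Rx(roll)).
In Python, from plant import bot gives the robot as it stands. Calls block until the motion is done:
- bot.movep(position, orientation): joint-space move of the TCP to a pose.
- bot.move_linear(position, frame=None, vel=150): straight line of the TCP; frame=None keeps the orientation; vel is the mean speed in mm/s.
- bot.move_joints(angles): joint-space move.
- bot.ungrasp() and bot.grab(force=None): open the fingers fully, or close them until they stop; force is the grip in N (None keeps the last).
- bot.sleep(seconds).
- bot.solve_ik(position, orientation): joint angles nearest the present ones, or None.
- bot.get_state(): the state.
- bot.snapshot(name): name is "scene" or "side" or "wrist"; returns a dict with "img" (420x560x3 uint8, red, green, blue), "range_z" (420x560 float32, mm along the optical axis (not along the pixel's ray), 0 where there is no reading), "fx", "fy", "cx", "cy" (pixels), "rvec" (rotation vector, rad) and "tvec" (3), from world to camera coordinates, as OpenCV has them. Camera axes: x right, y down, z forward; pixel columns grow to the right and rows downward; lengths in mm; the calibration is good to about 2 mm. A picture is of the moment at which its call begins.
A pose or a line that the arm cannot do raises bot.IKError and nothing moves.
- bot.job_done(): hands the job in, once; it reports no verdict.
The state is a dict: "time": time; "q": joint angles; "joint_velocities": joint speeds; "tau": joint torques, N m; "eef_pos": TCP position; "eef_rot": TCP orientation; "contact_force": force on the tool from outside, world axes, zero at the start; "moment": the same for the moment, N m; "finger_gap": opening from 0.0 (shut) to 1.0 (fully open).
Only numpy, scipy, OpenCV 4.12 (cv2) and the standard library are available. Lean on these libraries where they do the work, as an engineer would, in place of code of your own. Each camera call takes 0.05 s, during which the arm holds its last target. There are 200 camera calls.

### The job

The round blue cover lies loose on the metal loading shelf of the red assembly fixture, too wide to pick up: push it along the shelf onto the open mouth of the grey housing, then press it down until both sprung clips snap over its edge and it sits fully home and level on the rim. Press firmly but do not crush it (it must never take more than about 45 N), and leave the other things on the bench where they are.

Things in the scene. Friction and masses are not known exactly. Their poses are not given: they have to be found in the camera images.
- cover: loose blue round cover, about 0.2 kg: a flange disc 130 mm in diameter, 5 mm thick, over a round spigot 97 mm in diameter, 16 mm deep (lower edge chamfered 3 mm); on the flange a white centre boss 48 mm in diameter, 5 mm high. Origin: centre of the spigot's underside; z up through the boss. It starts standing on its spigot on the shelf, the flange's underside 16 mm above the shelf
- cover_face (a point): centre of the underside of the cover's flange (16 mm above the cover's origin, 10 mm below the boss's top); it comes down to rim level when the cover is home
- mouth (a point): nearest place that the centre of the grey housing's mouth can have, at rim level, 75 mm above the bench. The housing stands 0 to 20 mm from here along this point's +x, set stiffly in an adjustable nest: find it by touch or sight. Bore about 101 mm in diameter, 57 mm deep, rim 6 mm wide. The shelf lies towards -x, flush with the rim: push the cover towards +x. The fixture is fixed to the bench
- shelf_mid (a point): centre of the top of the aluminium loading shelf, 159 mm along the fixture's x, 130 mm across, level with the rim; it lies 136.5 mm from the point mouth towards -x and ends 57 mm short of that point, leaving a gap of 0 to 20 mm to the rim
- clip_left (a joint): angle (rad) of the sprung steel clip on the housing's +y side, 26 mm wide, 61 to 81 mm from its mouth's centre, 23 mm above the rim (red tab): 0 sprung fully inward, grows outward (0.08 as the flange passes). Its nose (6.5 mm over the rim) slopes 50 degrees inward; unpressed, the cover rests on both noses some 12 mm proud; pressing the boss (roughly 5 to 20 N) snaps them over the flange
- clip_right (a joint): the same for the clip on the housing's -y side
- spare_ring: orange ring lying on the bench to the robot's right, 112 mm in diameter, 12 mm high; leave it alone
- screwdriver: screwdriver lying on the bench to the robot's right; leave it alone
- brush: brush lying on the bench to the robot's left, some 180 mm long; leave it alone
- spare_housing: spare grey housing, an open pot 115 mm in diameter, 63 mm high, to the robot's left; leave it alone
- spare_cover: plain white disc, 130 mm in diameter, 12 mm thick, lying on the bench far to the left; leave it alone
- cleaner: white bottle, 60 mm in diameter, 150 mm high, standing to the robot's left; leave it alone
Not all that is in view belongs to the job. What is shaped like the cover but orange or pink is not meant.

How it is judged (in metres and radians):
At the end, for the whole second after the job is handed in: the blue cover sits right way up in the housing's mouth (which stands 0 to 20 mm along +x from the point mouth), its flange within 2 mm of rim level and level within 0.03 rad, both clips sprung back over its edge (within 0.025 rad of fully inward), at rest (x of cover_face in the frame of mouth between -0.004 and 0.024 m and y of cover_face in the frame of mouth between -0.005 and 0.005 m and z of cover_face in the frame of mouth between -0.003 and 0.002 m and angle between cover's own z axis and vertical below 0.03 rad and value of joint each of clip_left, clip_right below 0.025 rad and linear speed of cover below 0.01 m/s); the robot touches nothing.
It fails at once if the cover is crushed (more than 45 N from the robot) (contact force between cover and the arm above 45 N or contact force between cover and the fingers above 45 N).
It fails at once if the cover falls off the fixture (height (world z) of cover below 0.04 m).
It fails at once if another thing on the bench is moved by more than 30 mm (distance of any of spare_ring, screwdriver, brush, spare_housing, spare_cover, cleaner from where it was at the start of the episode above 0.03 m).
It also fails if it takes over 43 s, if anything falls off the work surface, if the arm or the gripper's body presses on something with over 40 N, if the wrist force passes 120 N, or if a joint passes its speed limit or range.

## Working session

There is one attempt and no reset: what is moved stays moved. The work goes in short steps, each a Python script; the robot and the scene stay as the last script left them, time stands still between calls to the robot, and variables do not carry over. Pictures are saved under pics/ and viewed, about 8 in all and at most 12, crops included, and the job is handed in when it is done.

```bash
mkdir -p pics; ls; cat > h.py <<'E'
import numpy as np, cv2
from plant import bot
def snap(n,save=None):
    s=bot.snapshot(n)
    if save: cv2.imwrite('pics/'+save,s['img'][:,:,::-1])
    return s
def cloud(s):
    R=cv2.Rodrigues(np.array(s['rvec'],float))[0];t=np.array(s['tvec'],float).ravel()
    d=s['range_z'];v,u=np.mgrid[:d.shape[0],:d.shape[1]]
    P=np.stack([(u-s['cx'])/s['fx']*d,(v-s['cy'])/s['fy']*d,d],-1)
    W=(P-t)@R; W[d<=0]=np.nan
    return W
E
python3 - <<'E'
from h import *
np.savez
for n in('scene','side'):
    s=snap(n,n+'.png'); np.savez(n+'.npz',W=cloud(s),**s)
st=bot.get_state();print(st['time'],st['eef_rot'],st['contact_force'])
a=[cv2.imread(f'pics/{n}.png') for n in('scene','side')]
E
```

```text
pics
0.1 [-1.57247298e+00  1.83596643e-04 -3.50828652e-01] [-0.24736473  0.15461379 -0.3871247 ]
```

View pics/scene.png

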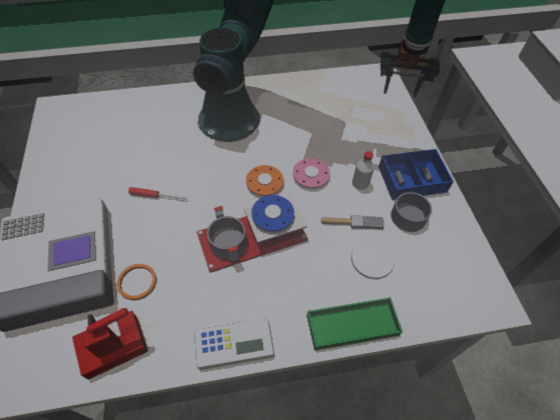

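View pics/side.png

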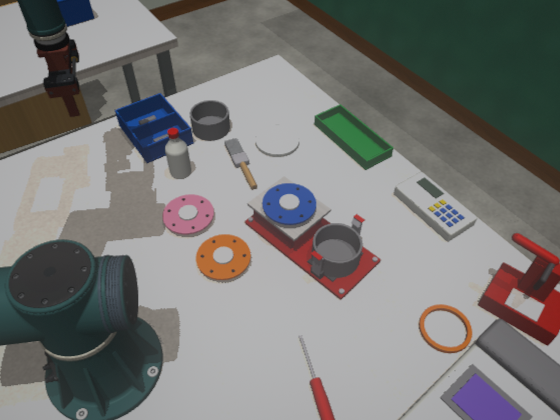

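The three candidates are blue at scene (273,213), orange at (265,180) and pink at (311,172). Only the blue one stands on the shelf, and it has the blue flange and white boss described. The orange and pink ones lie on the bench as decoys. Next I'll measure the fixture and take a confirming crop.

```bash
python3 - <<'E'
from h import *
ims=[]
for n in('scene','side'):
    z=np.load(n+'.npz');W=z['W'];img=z['img'];hsv=cv2.cvtColor(img,cv2.COLOR_RGB2HSV)
    blue=(cv2.inRange(hsv,(105,140,60),(130,255,255))>0)
    zz=W[...,2]
    m=blue&(zz>85)&(zz<110)
    k,l,st,c=cv2.connectedComponentsWithStats(m.astype(np.uint8));i=1+np.argmax(st[1:,4])
    P=W[l==i];print(n,'blue px',c[i],'z',np.median(P[:,2]))
    hull=cv2.convexHull(np.argwhere(l==i)[:,::-1].astype(np.int32))
    # flange: ray to plane z=96
    R=cv2.Rodrigues(z['rvec'])[0];t=z['tvec'].ravel();C=-R.T@t
    def ray(uv,h):
        d=np.c_[(uv[:,0]-z['cx'])/z['fx'],(uv[:,1]-z['cy'])/z['fy'],np.ones(len(uv))]@R
        return C+d*((h-C[2])/d[:,2])[:,None]
    h=ray(hull[:,0].astype(float),96)[:,:2].astype(np.float32)
    print(' cover circle',cv2.minEnclosingCircle(h), 'ellipse',cv2.fitEllipse(h))
    cc=cv2.minEnclosingCircle(h)[0]
    near=np.hypot(W[...,0]-cc[0],W[...,1]-cc[1])<260
    # shelf+rim points at z~75
    s=near&(abs(zz-75)<4)&~blue
    g=s&(hsv[...,1]<90)
    k,l,st,c=cv2.connectedComponentsWithStats(g.astype(np.uint8))
    for j in range(1,k):
        if st[j,4]>40:
            p=W[l==j];print(' z75 comp',st[j],'mean',p.mean(0).round(1),'rect',cv2.minAreaRect(p[:,:2].astype(np.float32)))
            if st[j,4]<1200:
                A=np.c_[2*p[:,:2],np.ones(len(p))];x=np.linalg.lstsq(A,(p[:,:2]**2).sum(1),rcond=None)[0]
                print('   circ',x[:2],np.sqrt(x[2]+x[0]**2+x[1]**2))
    red=near&(cv2.inRange(hsv,(0,130,60),(8,255,255))|cv2.inRange(hsv,(172,130,60),(180,255,255))>0)
    for lo,hi in((2,30),(85,110)):
        k,l,st,c=cv2.connectedComponentsWithStats((red&(zz>lo)&(zz<hi)).astype(np.uint8))
        for j in range(1,k):
            if st[j,4]>15: p=W[l==j];print(' red',lo,st[j],np.median(p,0).round(1),cv2.minAreaRect(p[:,:2].astype(np.float32)))
    u,v=(255,225) if n=='scene' else (310,230)
    ims.append(cv2.resize(img[v-70:v+70,u-95:u+95,::-1],None,fx=2.1,fy=2.1*2,interpolation=2) if 0 else cv2.resize(img[v-70:v+70,u-95:u+95,::-1],(760,560)[::1],interpolation=2)[:, :])
cv2.imwrite('pics/crop.png',np.vstack([cv2.resize(i,(400,295)) for i in ims]))
E
```

```text
scene blue px [272.37591241 212.9622871 ] z 95.43364042516998
 cover circle ((524.9274291992188, 84.60549926757812), 63.064735412597656) ellipse ((525.6149291992188, 84.58943939208984), (122.54621887207031, 125.54904174804688), 85.11300659179688)
 z75 comp [243 194  64  49 701] mean [551.8  93.4  74.7] rect ((529.7000732421875, 90.0907211303711), (133.6750946044922, 159.49349975585938), 10.89287281036377)
   circ [521.45618455  88.05890171] 77.59975797488237
 z75 comp [207 216  38  34 201] mean [559.  -63.7  74.1] rect ((558.261962890625, -62.58616638183594), (110.77275085449219, 114.58942413330078), 82.29529571533203)
   circ [559.14619943 -62.41622956] 54.15611590860596
 red 2 [240 217  21  44 330] [578.4   7.3  11.6] ((552.6211547851562, 8.869613647460938), (61.017250061035156, 153.7237548828125), 82.91667175292969)
 red 2 [199 229  31  42 345] [ 596.3 -121.9   11.4] ((577.1014404296875, -120.32194519042969), (147.79161071777344, 57.83824920654297), 23.68777847290039)
 red 85 [215 207   7   3  16] [484.6 -75.3  96.9] ((485.33258056640625, -75.47328186035156), (18.669029235839844, 
[... 774 characters left out ...]
34, 110.83480834960938), 52.151710510253906)
   circ [555.21164505 -62.59246905] 54.06343465575752
 red 2 [246 220  68  56 764] [477.9   9.9  13.5] ((500.4921569824219, 47.708404541015625), (82.93035125732422, 231.5675048828125), 10.665116310119629)
 red 2 [317 248  63  50 790] [ 553.8 -124.1   13.7] ((564.052001953125, -107.35823059082031), (148.287109375, 72.7640609741211), 9.780159950256348)
 red 85 [354 215  10   7  34] [628.6 -49.6  99.8] ((628.976806640625, -48.91876983642578), (10.241515159606934, 22.44051742553711), 12.90933895111084)
 red 85 [311 251  11   9  54] [483.  -76.2  99.6] ((482.5171813964844, -76.60315704345703), (12.945544242858887, 27.33104133605957), 5.092564582824707)
```

View pics/crop.png

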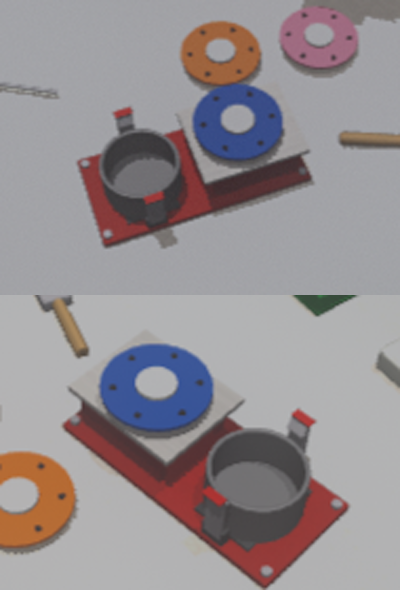

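The crop confirms it: the blue cover with the white boss stands on the shelf, orange and pink lie on the bench, and the housing's two red tabs are visible. Both views agree:

| Item | Position (mm) or angle |
|---|---|
| Housing mouth centre | (557, -62.5) |
| Shelf centre | (528, 90.5) |
| Fixture x direction | (0.182, -0.983) |
| Housing offset from the point mouth | about 19 mm |
| Cover relative to the mouth | x -150, y -6 |

I'll push with the open fingers straddling the flange, which also centres it.

```bash
cat >> h.py <<'E'
H=np.array([557,-62.5]);ex=np.array([.182,-.983]);ex/=np.linalg.norm(ex);ey=np.array([-ex[1],ex[0]])
def F(x,y,z): return [*(H+x*ex+y*ey),z]
def fx(p): d=np.array(p[:2])-H;return d@ex,d@ey
def st():
    s=bot.get_state();p=s['eef_pos'];f=np.array(s['contact_force'])
    print('t %.2f x %.1f y %.1f z %.1f'%(s['time'],*fx(p),p[2]),'F ex %.1f ey %.1f z %.1f'%(f[:2]@ex,f[:2]@ey,f[2]));return s
E
python3 - <<'E'
from h import *
best=None
for yaw in(-1.388,1.754):
    q=bot.solve_ik(F(-223,0,180),[-np.pi/2,0,yaw]);print(yaw,q)
    if q is not None and abs(q[5])<2.7:
        c=np.abs(np.array(q)-bot.get_state()['q']).max()
        if best is None or c<best[0]:best=(c,yaw)
o=[-np.pi/2,0,best[1]];print(best)
bot.movep(F(-223,0,180),o);st()
s=snap('wrist','w1.png');np.savez('w1.npz',W=cloud(s),**s)
bot.move_linear(F(-223,0,99),vel=100);st()
bot.move_linear(F(-60,0,99),vel=60);st()
s=snap('scene');cv2.imwrite('pics/p2.png',cv2.resize(s['img'][150:290,150:340,::-1],(760,560)))
st()
E
```

```text
-1.388 [ 1.66726237e-01  3.36507047e-01  1.71198817e+00 -4.44089210e-16
  1.09309744e+00 -1.60700896e-02]
1.754 None
(np.float64(0.9381402629552387), -1.388)
t 1.97 x -223.8 y 0.0 z 180.1 F ex 0.3 ey 0.1 z -0.3
t 2.98 x -223.0 y 0.5 z 99.4 F ex 0.1 ey 0.0 z 0.5
t 5.84 x -60.1 y -0.0 z 99.0 F ex -0.4 ey -0.0 z -0.0
t 5.89 x -60.1 y -0.0 z 99.0 F ex -1.4 ey 0.7 z 0.1
```

View pics/p2.png

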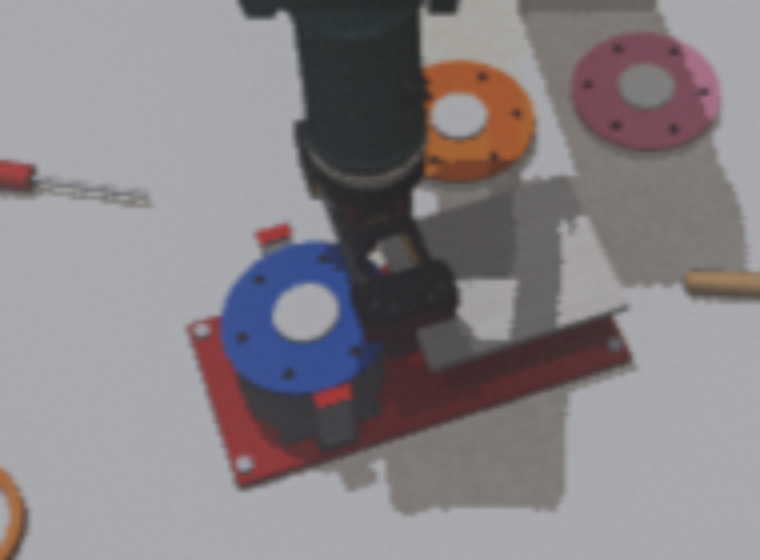

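The cover, centred near crop (305,310), is now over the housing mouth. I'll measure it and nudge it home under force guard.

```bash
cat >> h.py <<'E'
def cover():
    for n in('scene','side'):
        s=snap(n);W=cloud(s);hsv=cv2.cvtColor(s['img'],cv2.COLOR_RGB2HSV)
        R=cv2.Rodrigues(np.array(s['rvec'],float))[0];C=-R.T@np.array(s['tvec'],float).ravel()
        m=(cv2.inRange(hsv,(105,120,40),(130,255,255))>0)&(W[...,2]>70)&(W[...,2]<110)&(np.hypot(W[...,0]-H[0],W[...,1]-H[1])<110)
        P=W[m];r=P-P.mean(0);top=np.median(P[:,2])
        a=np.linalg.lstsq(np.c_[(P[:,:2]-H),np.ones(len(P))],P[:,2],rcond=None)[0]
        hu=cv2.convexHull(np.argwhere(m)[:,::-1].astype(np.int32))[:,0]
        d=np.c_[(hu[:,0]-s['cx'])/s['fx'],(hu[:,1]-s['cy'])/s['fy'],np.ones(len(hu))]@R
        h=(C+d*((top-C[2])/d[:,2])[:,None])[:,:2]
        c,rad=cv2.minEnclosingCircle(h.astype(np.float32))
        print(n,'cover x %.1f y %.1f'%fx(c),'r %.1f top %.1f n %d'%(rad,top,len(P)),'slope x %.3f y %.3f'%(a[:2]@ex,a[:2]@ey))
E
python3 - <<'E'
from h import *
cover()
x=-60
while x<-46:
    x+=2;bot.move_linear(F(x,0,99),vel=20);s=st()
    if np.linalg.norm(s['contact_force'])>9:break
cover();st()
E
```

```text
scene cover x -0.9 y 2.2 r 64.5 top 91.5 n 781 slope x -0.120 y 0.030
side cover x -3.3 y -0.4 r 68.8 top 94.0 n 1650 slope x -0.116 y 0.025
t 6.24 x -57.7 y 0.1 z 99.0 F ex -1.0 ey -0.1 z -0.1
t 6.49 x -55.7 y 0.1 z 99.1 F ex 0.3 ey -0.6 z 0.0
t 6.74 x -53.9 y -0.2 z 98.9 F ex -1.4 ey -0.9 z -0.2
t 6.99 x -53.1 y -0.4 z 98.9 F ex -6.6 ey -0.8 z 1.0
t 7.24 x -52.5 y -0.6 z 98.9 F ex -12.1 ey 0.8 z 3.3
scene cover x 7.4 y -0.2 r 65.3 top 91.2 n 760 slope x -0.124 y 0.027
side cover x 2.8 y -1.0 r 69.3 top 93.9 n 1627 slope x -0.119 y 0.021
t 7.34 x -52.6 y -0.6 z 98.9 F ex -10.6 ey 0.5 z 2.7
```

```bash
python3 - <<'E'
from h import *
bot.move_linear(F(-72,0,99),vel=60);st();bot.sleep(.2)
cover()
s=snap('side');cv2.imwrite('pics/p3.png',cv2.resize(s['img'][160:300,215:405,::-1],(760,560),interpolation=2))
E
```

```text
t 7.86 x -72.1 y 0.1 z 99.0 F ex 0.6 ey 0.5 z -0.3
scene cover x 3.8 y 2.1 r 66.1 top 92.6 n 952 slope x -0.120 y 0.025
side cover x 3.0 y -0.9 r 69.0 top 94.5 n 1719 slope x -0.119 y 0.022
```

View pics/p3.png

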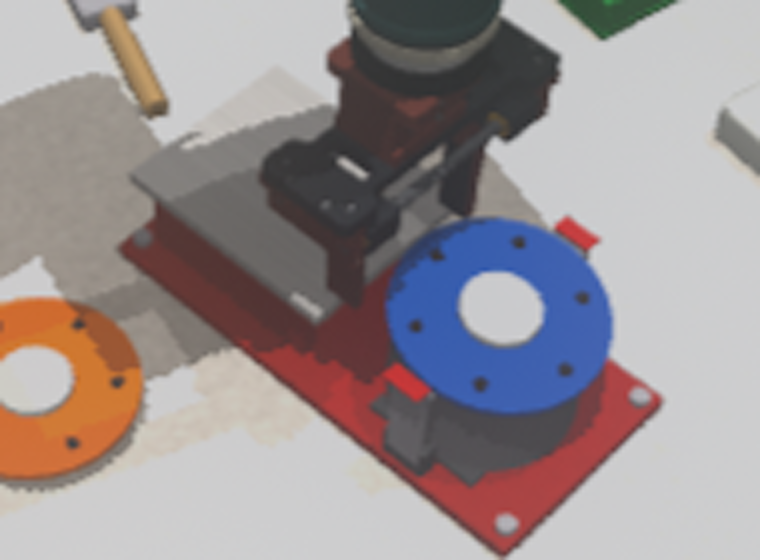

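The cover (boss at crop 500,308) has tipped forward about 0.12 rad over the clip noses, with its centre 2–3 mm beyond the clip line. I'll press just behind the boss centre to level it, then continue straight down.

```bash
cat >> h.py <<'E'
def press(x,y,z0,fmax,zmin,step=1.0,vel=25,v=True):
    z=z0
    while z>zmin:
        z-=step;bot.move_linear(F(x,y,z),vel=vel)
        s=bot.get_state();f=s['contact_force'][2]
        if v and abs(f)>1: st()
        if abs(f)>fmax or np.linalg.norm(s['contact_force'])>fmax+5:break
    return z
E
python3 - <<'E'
from h import *
bot.move_linear(F(-72,0,150),vel=120)
bot.grab(10)
bot.move_linear(F(-10,0,122),vel=120);st()
z=press(-10,0,122,9,104)
cover();st()
E
```

```text
t 10.84 x -10.1 y -0.1 z 122.0 F ex 0.1 ey 0.0 z -0.2
t 12.09 x -10.1 y 0.1 z 117.0 F ex -1.0 ey -0.3 z 1.3
t 12.34 x -10.0 y 0.0 z 116.0 F ex 0.1 ey -0.4 z 1.4
t 12.59 x -10.0 y 0.0 z 114.9 F ex -0.9 ey 0.1 z 1.6
t 12.84 x -10.0 y -0.0 z 113.9 F ex -1.6 ey 0.3 z 1.2
t 13.09 x -10.0 y -0.0 z 112.9 F ex -1.8 ey 0.3 z 1.4
t 14.59 x -9.9 y 0.2 z 107.2 F ex 0.2 ey 0.1 z 1.5
scene cover x 3.5 y 0.4 r 61.7 top 79.4 n 427 slope x 0.001 y 0.001
side cover x 3.1 y -3.7 r 63.8 top 81.7 n 806 slope x 0.004 y 0.005
t 15.44 x -10.0 y -0.0 z 104.0 F ex -0.3 ey -0.0 z -0.1
```

The cover now reads home and level (top about 80). I'll confirm with a firm press at the centre, then back away and look.

```bash
python3 - <<'E'
from h import *
bot.move_linear(F(1,0,105),vel=60);st()
z=press(1,0,105,18,98.5,step=.5,vel=25)
bot.move_linear(F(1,0,130),vel=80)
bot.move_linear(F(-120,0,220),vel=150);st()
cover()
a=snap('scene');b=snap('side')
for n,s in(('scene',a),('side',b)):
    W=cloud(s);hsv=cv2.cvtColor(s['img'],cv2.COLOR_RGB2HSV)
    m=(cv2.inRange(hsv,(0,130,60),(8,255,255))|cv2.inRange(hsv,(172,130,60),(180,255,255))>0)&(W[...,2]>85)&(W[...,2]<110)&(np.hypot(W[...,0]-H[0],W[...,1]-H[1])<95)
    for sg in(1,-1):
        P=W[m];d=(P[:,:2]-H);y=d@ey;k=y*sg>0;print(n,sg,'tab x %.1f y %.1f z %.1f n %d'%((d@ex)[k].mean(),y[k].mean(),P[k,2].mean(),k.sum()))
i=cv2.resize(a['img'][180:290,170:320,::-1],(400,293),interpolation=2);j=cv2.resize(b['img'][180:290,260:410,::-1],(400,293),interpolation=2)
cv2.imwrite('pics/p4.png',np.hstack([i,j]))
E
```

```text
t 15.78 x 1.7 y 0.2 z 105.1 F ex -0.3 ey 0.7 z -0.2
t 17.27 x 1.0 y 0.0 z 102.4 F ex -0.2 ey -1.0 z 4.0
t 17.52 x 1.0 y 0.0 z 102.3 F ex -1.4 ey -1.6 z 9.6
t 17.77 x 1.0 y 0.1 z 102.3 F ex -1.0 ey -4.0 z 13.8
t 18.02 x 1.0 y 0.1 z 102.2 F ex -1.4 ey -4.7 z 17.2
t 18.27 x 1.0 y 0.1 z 102.2 F ex -0.8 ey -6.6 z 22.0
t 19.96 x -119.6 y -0.3 z 219.4 F ex 1.0 ey -0.2 z -0.6
scene cover x 0.3 y 0.7 r 64.0 top 79.4 n 953 slope x -0.004 y 0.003
side cover x 1.3 y -3.1 r 64.8 top 81.8 n 1559 slope x -0.000 y -0.000
scene 1 tab x -1.0 y 76.3 z 97.9 n 31
scene -1 tab x -0.4 y -72.3 z 97.4 n 16
side 1 tab x -0.1 y 72.6 z 99.8 n 35
side -1 tab x 0.5 y -76.2 z 99.8 n 50
```

View pics/p4.png

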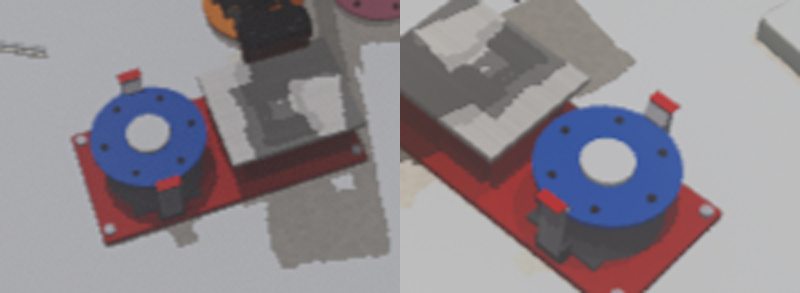

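```bash
python3 - <<'E'
from h import *
st();bot.job_done()
E
```

```text
t 20.16 x -119.5 y -0.3 z 219.4 F ex -0.1 ey -0.2 z -0.5
the job is handed in; nothing more can be done
```

I pushed the blue cover along the shelf with the open fingers until it dropped into the housing mouth. It first sat tipped forward by 0.12 rad. I levelled it by pressing behind the boss centre with the fingers shut, then pressed the centre to about 22 N. I handed the job in at 20.2 s, with the arm clear of everything. It returned no verdict.

**Last checks:**
- **Seating:** the final press met a hard stop with the fingertips at z = 85.2 mm; the boss top should be at 85 mm when home. The flange top measured 79.4 and 81.8 mm in the two views (80 expected), with slope no more than 0.004 rad.
- **Position:** the cover was within about 1.5 mm of the mouth centre along x. Across it, the two views disagreed: +0.7 mm in the scene view and -3.1 mm in the side view. The spigot has only about 2 mm of play in the bore, so I put the larger figure down to camera bias.
- **Clips:** the red tabs were 149 mm apart, against 148–150 mm before the press, so both look sprung back. I judged this from the tabs only, and my force samples did not catch the snap.
- **Force on the cover:** the highest reading was about 23 N, though I only sampled between steps.
- **Other things on the bench:** I did not measure their positions again. The arm's path stayed over the fixture.

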